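# Unload the slide transport cradle and lock it

### The job

Unload the transport cradle: lay all the boxes of slides flat in the longer grey tray (one on another is fine) and stack the metal spacer plates squarely in one pile of their own in the middle of the shorter tray. When the cradle is empty, pick up the mallet and knock the sprung lock pin at its front fully down with it, then lay the mallet back flat on its rubber mat. Leave the other things on the bench where they stand.

Things in the scene. Friction and masses are not known exactly. Their poses are not given: they have to be found in the camera images.
- cradle: fixed cradle: base plate 124 (x) x 236 (y) mm, top face 10 mm up; origin at the centre of its underside. Two stacks stand on it, centred about y = +65 and -65 mm, plates with their x, cartons with their y along its x within 3 degrees. 8 mm high stops 50 mm long (y) stand at x = +-56 mm at each stack. The lock pin is in a block 50 x 48 x 30 mm high centred at x = -85, y = 0
- lock_pin (a joint): travel of the upright sprung lock pin in the block at the front of the cradle: 0 fully up, 0.012 m fully down (its head then sits on the block); it starts within 2 mm of the top. It slides down stiffly against a spring (6 N at first, about 9 N at the bottom) and a friction detent holds it where it is left, so once driven down it stays down
- pin_top (a point): centre of the top of the pin's round steel head (26 mm across); moves with the pin, 50 mm above the worktop when up and 38 when down
- pack_tray: fixed open grey tray, the longer of the two: 128 mm (its x) by 226 (its y), rim 14 high, walls and floor 4 mm; origin at the centre of its underside. It may be at the left or at the right
- plate_tray: fixed open grey tray, the shorter of the two: 128 mm (its x) by 158 (its y), rim 14 high, walls and floor 4 mm; origin at the centre of its underside. At the other side
- mat: fixed black rubber mat on the right half of the bench, 190 mm (its x) by 60 (its y), 3 mm thick; origin at the centre of its underside; its x points roughly away from the robot (world x)
- mallet: small mallet: black rubber head, a 46 mm cube, with a wooden handle 22 mm square and 110 mm long that runs from the head towards the mallet's -x (handle from x = -23 to -133 mm); 0.22 kg, most of it in the head; starts lying on the mat, resting on a face of its head with the handle level and pointing roughly to the robot. Origin at the centre of the underside of the head, z up as it lies
- mallet_head (a point): centre of the mallet's head, 23 mm above the mallet's origin; any of the four side faces of the cube can strike
- mallet_grip (a point): point on the axis of the mallet's handle, 38 mm from the head's centre towards the handle's end: a good place to hold it (22 mm wide)
- pack_1: box of microscope slides, a closed carton 78 mm long (its y), 52 wide (its x), 24 high (its z), 0.11 kg; origin at the centre of its underside, z up. Bottom of the stack at the cradle's y = +65 mm
- pack_2: box of microscope slides, a closed carton 78 mm long (its y), 52 wide (its x), 24 high (its z), 0.11 kg; origin at the centre of its underside, z up. Third layer of the stack at y = +65 mm, on plate_1
- pack_3: box of microscope slides, a closed carton 78 mm long (its y), 52 wide (its x), 24 high (its z), 0.11 kg; origin at the centre of its underside, z up. Bottom of the stack at y = -65 mm
- pack_4: box of microscope slides, a closed carton 78 mm long (its y), 52 wide (its x), 24 high (its z), 0.11 kg; origin at the centre of its underside, z up. Top of the stack at y = +65 mm, on plate_2; absent in some starts
- pack_5: box of microscope slides, a closed carton 78 mm long (its y), 52 wide (its x), 24 high (its z), 0.11 kg; origin at the centre of its underside, z up. Top of the stack at y = -65 mm, on plate_3; absent in some starts
- plate_1: aluminium spacer plate 96 mm (its x) by 64 (its y) by 8 thick, 0.13 kg; origin at the centre of its underside, z up. It overhangs the carton under it by 6 mm at each long side. On pack_1
- plate_2: aluminium spacer plate 96 mm (its x) by 64 (its y) by 8 thick, 0.13 kg; origin at the centre of its underside, z up. It overhangs the carton under it by 6 mm at each long side. On pack_2
- plate_3: aluminium spacer plate 96 mm (its x) by 64 (its y) by 8 thick, 0.13 kg; origin at the centre of its underside, z up. It overhangs the carton under it by 6 mm at each long side. On pack_3
- capillary_box: bystander, not part of the job: small carton of glass capillaries 30 x 84 x 22 mm, loose, standing on the worktop; origin at the centre of its underside
- cover_slips: bystander, not part of the job: small dark box of cover slips 34 x 50 x 16 mm, loose, standing on the worktop; origin at the centre of its underside
- strip_box: bystander, not part of the job: tall carton of test strips 42 x 56 x 108 mm, loose, standing on the worktop; origin at the centre of its underside
- sample_cup: bystander, not part of the job: small thin-walled sample cup, 52 across, 60 high mm, loose, standing on the worktop; origin at the centre of its underside
- amber_vial: bystander, not part of the job: small brown vial with white cap, 25 across, 50 high mm, loose, standing on the worktop; origin at the centre of its underside

How it is judged:
On the way, in this order (a step that is already met when the one before it is completed fails the run):
1. all boxes lie flat in the longer tray and all plates in one pile in the shorter tray (x of pack_1 in the frame of pack_tray between -0.036 and 0.036 m and y of pack_1 in the frame of pack_tray between -0.09 and 0.09 m and z of pack_1 in the frame of pack_tray between -0.002 and 0.125 m and angle between each of pack_1, pack_2, pack_3, pack_4, pack_5, plate_1, plate_2, plate_3's own z axis and vertical below 0.1 rad and linear speed of each of pack_1, pack_2, pack_3, pack_4, pack_5, plate_1, plate_2, plate_3 below 0.03 m/s and x of pack_2 in the frame of pack_tray between -0.036 and 0.036 m and y of pack_2 in the frame of pack_tray between -0.09 and 0.09 m and z of pack_2 in the frame of pack_tray between -0.002 and 0.125 m and x of pack_3 in the frame of pack_tray between -0.036 and 0.036 m and y of pack_3 in the frame of pack_tray between -0.09 and 0.09 m and z of pack_3 in the frame of pack_tray between -0.002 and 0.125 m and x of pack_4 in the frame of pack_tray between -0.036 and 0.036 m and y of pack_4 in the frame of pack_tray between -0.09 and 0.09 m and z of pack_4 in the frame of pack_tray between -0.002 and 0.125 m and x of pack_5 in the frame of pack_tray between -0.036 and 0.036 m and y of pack_5 in the frame of pack_tray between -0.09 and 0.09 m and z of pack_5 in the frame of pack_tray between -0.002 and 0.125 m and x of plate_1 in the frame of plate_tray between -0.03 and 0.03 m and y of plate_1 in the frame of plate_tray between -0.045 and 0.045 m and z of plate_1 in the frame of plate_tray between -0.002 and 0.03 m and x of plate_2 in the frame of plate_tray between -0.03 and 0.03 m and y of plate_2 in the frame of plate_tray between -0.045 and 0.045 m and z of plate_2 in the frame of plate_tray between -0.002 and 0.03 m and x of plate_3 in the frame of plate_tray between -0.03 and 0.03 m and y of plate_3 in the frame of plate_tray between -0.045 and 0.045 m and z of plate_3 in the frame of plate_tray between -0.002 and 0.03 m and horizontal distance between each of plate_2, plate_3 and plate_1 below 0.02 m and horizontal distance between plate_3 and plate_2 below 0.02 m and angle between the x axis of plate_1 and the x axis of plate_2, either way round below 0.3 rad and angle between the x axis of plate_1 and the x axis of plate_3, either way round below 0.3 rad), for 0.2 s.
2. the lock pin is driven down with the mallet (value of joint lock_pin above 0.0095 m and contact force between mallet and cradle above 2 N).
At the end, for the whole second after the job is handed in: boxes lie flat (0.1 rad) in the longer tray, centres within 36 x 90 mm of its centre; plates flat in the shorter tray within 30 x 45 mm of its centre and 20 mm, 0.3 rad of one another; lock pin down 9.5 mm or more; mallet head and grip point over the mat, lying on it; all at rest (all of step 1 and value of joint lock_pin above 0.0095 m and x of mallet_head in the frame of mat between -0.095 and 0.095 m and y of mallet_head in the frame of mat between -0.03 and 0.03 m and z of mallet_head in the frame of mat between 0.015 and 0.034 m and x of mallet_grip in the frame of mat between -0.095 and 0.095 m and y of mallet_grip in the frame of mat between -0.03 and 0.03 m and linear speed of mallet below 0.03 m/s); the robot touches nothing.
It fails at once if the capillary box is shifted more than 4 cm or knocked over (distance of capillary_box from where it was at the start of the episode above 0.04 m or angle between capillary_box's own z axis and vertical above 0.6 rad).
It fails at once if the cover slips is shifted more than 4 cm or knocked over (distance of cover_slips from where it was at the start of the episode above 0.04 m or angle between cover_slips's own z axis and vertical above 0.6 rad).
It fails at once if the strip box is shifted more than 4 cm or knocked over (distance of strip_box from where it was at the start of the episode above 0.04 m or angle between strip_box's own z axis and vertical above 0.6 rad).
It fails at once if the sample cup is shifted more than 4 cm or knocked over (distance of sample_cup from where it was at the start of the episode above 0.04 m or angle between sample_cup's own z axis and vertical above 0.6 rad).
It fails at once if the amber vial is shifted more than 4 cm or knocked over (distance of amber_vial from where it was at the start of the episode above 0.04 m or angle between amber_vial's own z axis and vertical above 0.6 rad).
Of pack_4, pack_5 only 1 to 2 are there at a start; the rules pass over those that are not, and their reading is None.
At some moment in a run one of mallet may be knocked a few centimetres aside while the robot is not near it.
Once in a run the grip may slacken for a moment while it holds something.
It also fails if it takes over 210 s, if anything falls off the work surface, if the arm or the gripper's body presses on something with over 40 N, if the wrist force passes 120 N, or if a joint passes its speed limit or range.

### The arm

A 7-joint arm with a two-finger parallel gripper is mounted at the origin on a cart in front of the work surface, level with it; the furniture and walls round the work are solid. World frame = base frame: x ahead of the robot, y to its left, z up, the work surface at z = 0. Lengths are in m, angles in rad, forces in N, time in s.
With the tool pointing down it reaches from about 0.4 to 0.85 m from the base axis. Payload 4.4 kg.
Tool frame: the origin (TCP) lies on the front face of the gripper's body, between the roots of the fingers; the fingertips stand 97 mm ahead of it and the grasp point (between the pads) lies ahead of it (r.tcp_to_grasp is the z of the grasp point in the tool frame, in m); z points along the fingers, y is the line along which they close (so a half turn about z gives the same grasp; the last joint's range is limited). The gripper opens to 94 mm and grips with 3 to 60 N. Pads are 16 mm wide; open, the fingers measure 119 mm over their backs; the gripper's body (75 mm by 177 mm) begins 78 mm behind the grasp point.
Start: joints at [-1.295, 0.628, 0.038, 1.517, -0.027, 0.996, -0.02], TCP at [0.218, 0.612, 0.303] pointing down, gripper open.
Joint ranges: [-3.06, 3.06], [-0.37, 2.12], [-1.25, 1.32], [0.18, 2.47], [-1.1, 4.24], [0.23, 1.98], [-2.94, 2.94]. Speed limits (rad/s): [2.57, 2.57, 3.14, 3.14, 3.14, 3.14, 3.14].

### API

Orientations are given as a 3x3 rotation matrix whose columns are the frame's x, y, z axes.
In Python, from workcell import r, vision, workorder, monitor gives the robot as it stands. Calls block until the motion is done:
- r.goto(position, orientation): joint-space move of the TCP to a pose.
- r.move_l(position, rotation=None, feed=0.15, stop_force=None): straight line of the TCP; rotation=None keeps the orientation; feed is the mean speed in m/s. With stop_force (N) it stops when the force on the tool has changed by that much, and returns True; else False.
- r.move_j(angles): joint-space move.
- r.gripper_open() and r.close(strength=None): open the fingers fully, or close them until they stop; strength is the grip in N (None keeps the last).
- r.pause(seconds).
- r.solve_ik(position, orientation): joint angles nearest the present ones, or None.
- vision.get_image(name): name is "scene" or "top" or "wrist"; returns the picture (400x640x3 uint8, red, green, blue); there is no depth.
- vision.calibration(name): a dict with "vertical_fov" (degrees; the focal length in pixels is half the picture's height over the tangent of half this angle, whatever the lens; pixels are square), "cx", "cy" (the principal point, pixels), "R" (3x3) and "t" (3): a world point X has camera coordinates R X + t. Camera axes: x right, y down, z forward; pixel columns grow to the right and rows downward; lengths in m; the calibration is good to about 2 mm. A picture is of the moment at which its call begins: read the wrist's pose just before it. calibration takes no time and is no camera call; for the wrist camera it gives the pose at the moment of the call.
A pose or a line that the arm cannot do raises r.PlanningError and nothing moves.
- workorder.sign_off(): hands the job in; it is judged then, once.
Readings, each from a call of its own:
- monitor.get_clock(): time.
- monitor.get_qpos(): joint angles.
- monitor.get_joint_vel(): joint speeds.
- monitor.get_tau(): joint torques, N m.
- monitor.get_tool_pos(): TCP position.
- monitor.get_orientation(): TCP orientation.
- monitor.get_wrist_force(): force on the tool from outside, world axes, zero at the start.
- monitor.get_torque(): the same for the moment, N m.
- monitor.get_gripper_width(): finger opening in m.
- monitor.get_finger_force(): force on a finger pad.
Only numpy, scipy, OpenCV 4.12 (cv2) and the standard library are available. Lean on these libraries where they do the work, as an engineer would, in place of code of your own. Each camera call takes 0.05 s, during which the arm holds its last target. There are 200 camera calls.

## Working session

There is one attempt and no reset: what is moved stays moved. The work goes in short steps, each a Python script; the robot and the scene stay as the last script left them, time stands still between calls to the robot, and variables do not carry over. Pictures are saved under pics/ and viewed, at most 14 in all, crops included, and the job is handed in when it is done.

```bash
ls; mkdir -p pics; python3 - <<'E'
from workcell import r, vision, workorder, monitor
import cv2
for n in("top","scene"):
    cv2.imwrite(f"pics/{n}0.png",vision.get_image(n)[:,:,::-1]); c=vision.calibration(n); print(n,c)
print(r.tcp_to_grasp, monitor.get_clock(), monitor.get_tool_pos(), monitor.get_orientation())
E
```

```text
pics
top {'vertical_fov': 52.527134708149596, 'cx': 326.4416610682828, 'cy': 197.8007329717742, 'R': array([[-0.01626404, -0.99983711, -0.00782486],
       [-0.98518471,  0.01736096, -0.17061559],
       [ 0.17072364,  0.00493403, -0.9853066 ]]), 't': array([-0.04319798,  0.57218948,  1.2165434 ])}
scene {'vertical_fov': 50.385796816163975, 'cx': 308.38826276795635, 'cy': 199.75189333532052, 'R': array([[-0.73782383, -0.67475946, -0.01776692],
       [-0.30674522,  0.35862853, -0.88164219],
       [ 0.60126813, -0.6450467 , -0.47158392]]), 't': array([0.38107775, 0.25549457, 0.86435875])}
0.0784 0.1 [0.21767648 0.61201489 0.30187647] [[-9.42172189e-01  3.35128755e-01 -5.33590630e-04]
 [ 3.35129179e-01  9.42170880e-01 -1.57043943e-03]
 [-2.35658583e-05 -1.65844615e-03 -9.99998624e-01]]
```

View pics/top0.png

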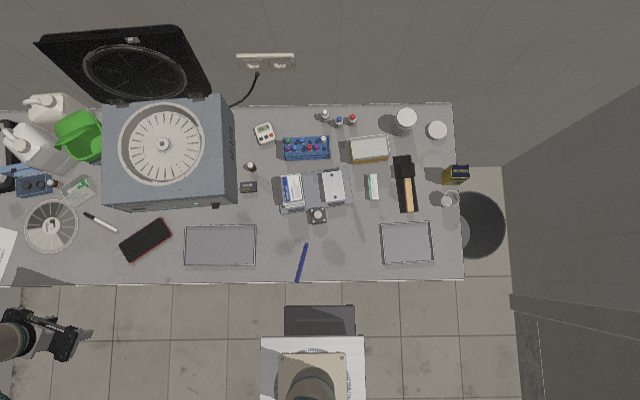

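View pics/scene0.png

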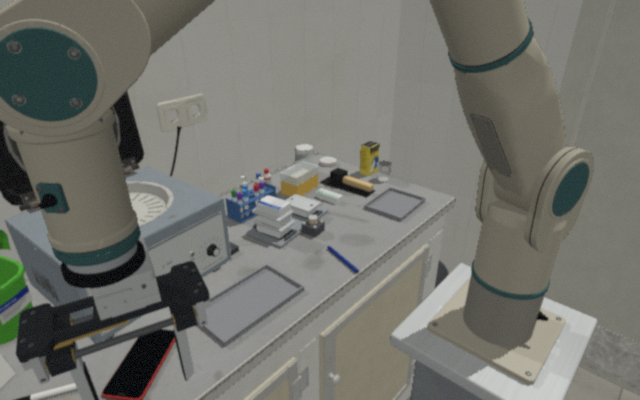

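Top view: the longer tray is on the left (~220,245), the shorter tray on the right (~407,243), the cradle at (317,187) and the mallet at (405,183). The capillary box is at (372,187), the cover slips at (248,187), the vial at (250,167), the strip box at (456,175) and the cup at (450,199).

```bash
cat > h.py <<'E'
from workcell import r, vision, workorder, monitor
import numpy as np, cv2
def K(c): 
    f=200/np.tan(np.radians(c["vertical_fov"])/2); return f
def p2w(c,uv,z):
    f=K(c); out=[]
    for u,v in np.atleast_2d(uv):
        d=c["R"].T@np.array([(u-c["cx"])/f,(v-c["cy"])/f,1]); o=-c["R"].T@c["t"]
        out.append(o+d*(z-o[2])/d[2])
    return np.array(out)
def w2p(c,X):
    q=np.atleast_2d(X)@c["R"].T+c["t"]; f=K(c)
    return np.c_[q[:,0]/q[:,2]*f+c["cx"],q[:,1]/q[:,2]*f+c["cy"]]
E
python3 - <<'E'
from h import *
im=cv2.imread("pics/top0.png")
cv2.imwrite("pics/t1.png",cv2.resize(im[140:290,170:330],None,fx=4.9,fy=4,interpolation=cv2.INTER_CUBIC)[:, :] if 0 else cv2.resize(im[150:230,235:395],None,fx=5,fy=5,interpolation=cv2.INTER_CUBIC))
cv2.imwrite("pics/t2.png",cv2.resize(im[145:275,360:475],None,fx=4.5,fy=4.5,interpolation=cv2.INTER_CUBIC))
c=vision.calibration("top")
for n,uv,z in [("pt",(220,245),.014),("plt",(407,243),.014),("cr",(317,190),.01),("mal",(405,168),.03),("strip",(456,170),.108),("cup",(450,199),.06),("vial",(250,167),.05)]: print(n,p2w(c,uv,z)[0].round(3))
w=vision.calibration("wrist");print(w, -w["R"].T@w["t"])
E
```

```text
pt [0.432 0.285 0.014]
plt [ 0.429 -0.304  0.014]
cr [ 0.604 -0.023  0.01 ]
mal [ 0.667 -0.306  0.03 ]
strip [ 0.639 -0.444  0.108]
cup [ 0.559 -0.434  0.06 ]
vial [0.674 0.188 0.05 ]
{'vertical_fov': 66.22221658660816, 'cx': 315.3966443421896, 'cy': 197.373422439301, 'R': array([[ 0.33477604,  0.9422949 , -0.00230601],
       [ 0.90336845, -0.32024828,  0.28524809],
       [ 0.26804933, -0.0975774 , -0.95845094]]), 't': array([-0.64972842, -0.03012029,  0.39342806])} [0.1392651  0.6409795  0.38417497]
```

View pics/t1.png

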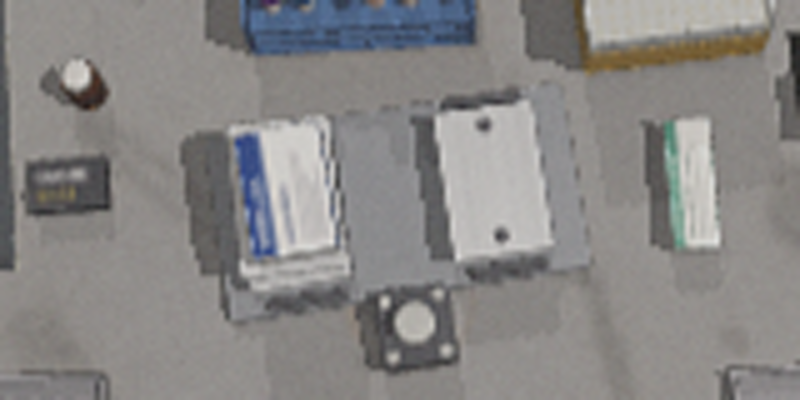

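View pics/t2.png

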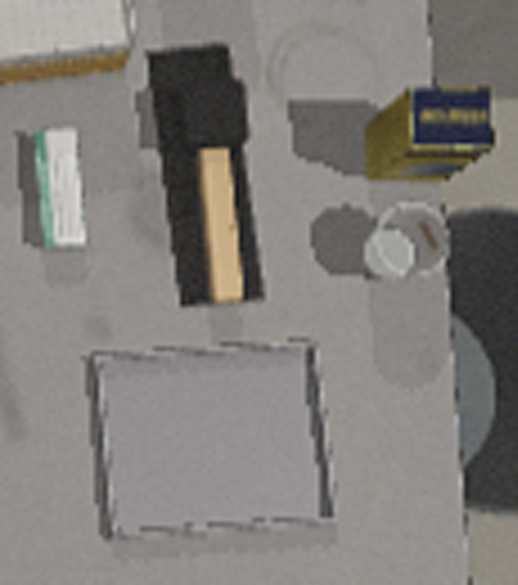

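```bash
python3 - <<'E'
from h import *
c=vision.calibration("top")
def q(n,pts,z,s,o):
    P=p2w(c,np.array(pts)/s+o,z)
    e=lambda a,b:(np.linalg.norm(P[a]-P[b])*1e3).round(0)
    d=(P[0]-P[3])+(P[1]-P[2]); print(n,P.mean(0).round(4),"len",e(0,3),e(1,2),"wid",e(0,1),e(3,2),"yaw",np.degrees(np.arctan2(d[1],d[0])).round(1), P.round(3)[:,:2].tolist())
A=(5,np.array([235,150])-.4); B=(4.5,np.array([360,145])-.4)
# order: topleft, topright, botright, botleft ; up=+x
q("pack4",[(228,125),(327,116),(340,247),(247,262)],.098,*A)
q("plate3",[(433,113),(533,101),(553,250),(455,262)],.042,*A)
P=p2w(c,np.array([(560,82),(588,265),(232,320),(413,322)])/5+A[1],.01);print("cradle",P.round(4)); print("pin",p2w(c,np.array([413,322])/5+A[1],.049).round(4))
q("platetray",[(90,354),(314,342),(333,517),(108,538)],.014,*B)
q("mat",[(148,52),(226,44),(264,297),(183,305)],.003,*B)
print("handle top end mid",p2w(c,np.array([(228,300),(213,150)])/4.5+B[1],.037).round(4))
im=cv2.imread("pics/top0.png"); cv2.imwrite("pics/t3.png",cv2.resize(im[215:275,175:265],None,fx=6,fy=6,interpolation=cv2.INTER_CUBIC))
E
```

```text
pack4 [0.5977 0.0511 0.098 ] len 85.0 81.0 wid 60.0 56.0 yaw 6.6 [[0.637, 0.086], [0.641, 0.026], [0.56, 0.018], [0.552, 0.074]]
plate3 [ 0.6106 -0.0751  0.042 ] len 97.0 97.0 wid 64.0 62.0 yaw 6.8 [[0.655, -0.038], [0.662, -0.101], [0.566, -0.112], [0.559, -0.05]]
cradle [[ 0.6823 -0.1202  0.01  ]
 [ 0.561  -0.1352  0.01  ]
 [ 0.5294  0.0936  0.01  ]
 [ 0.5261 -0.0223  0.01  ]]
pin [[ 0.5209 -0.0234  0.049 ]]
platetray [ 0.4328 -0.3024  0.014 ] len 128.0 122.0 wid 158.0 157.0 yaw 3.1 [[0.492, -0.22], [0.498, -0.378], [0.376, -0.384], [0.364, -0.227]]
mat [ 0.6236 -0.3095  0.003 ] len 188.0 188.0 wid 57.0 58.0 yaw 5.2 [[0.715, -0.272], [0.72, -0.33], [0.532, -0.347], [0.528, -0.289]]
handle top end mid [[ 0.5261 -0.3144  0.037 ]
 [ 0.6329 -0.3093  0.037 ]]
```

View pics/t3.png

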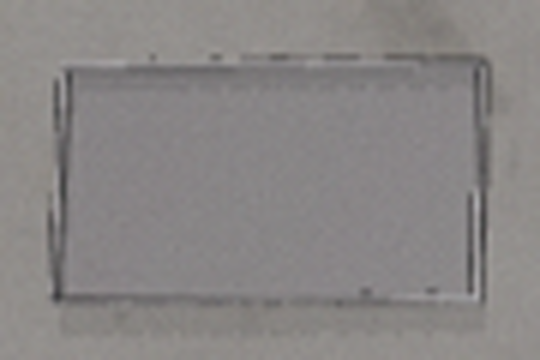

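```bash
cat >> h.py <<'E'
G=r.tcp_to_grasp; TIP=.097
def Rd(deg):
    a=np.radians(deg+180); c,s=np.cos(a),np.sin(a); return np.array([[c,s,0],[s,-c,0],[0,0,-1.]])
def off(p,yaw,dx,dy):
    a=np.radians(yaw); return np.array([p[0]+dx*np.cos(a)-dy*np.sin(a), p[1]+dx*np.sin(a)+dy*np.cos(a)])
CR=(np.array([.6050,-.0123]),7.3)
PT=(p2w(vision.calibration("top"),np.array([(62,68),(485,58),(483,300),(55,300)])/6+np.array([174.6,214.6]),.014)[:,:2].mean(0),0.)
LT=(np.array([.4325,-.3025]),3.5)
SA=off(*CR,0,.065); SB=off(*CR,0,-.065)
def pick(xy,yaw,ztip,up=.30,strength=35):
    R=Rd(yaw); z=ztip+TIP
    r.goto([*xy,max(z+.06,.2)],R); r.move_l([*xy,z],feed=.2)
    r.close(strength); r.move_l([*xy,up],feed=.3)
    return monitor.get_gripper_width()
def place(xy,yaw,ztip,up=.30):
    R=Rd(yaw); z=ztip+TIP
    r.goto([*xy,up],R); w=monitor.get_gripper_width()
    hit=r.move_l([*xy,z],feed=.2,stop_force=15)
    print("place w",round(w,4),"hit",hit,"dz",round(monitor.get_tool_pos()[2]-z,4))
    r.gripper_open(); r.move_l([*xy,up],feed=.3)
def tr(n):
    cv2.imwrite(f"pics/{n}.png",vision.get_image("top")[:,:,::-1])
E
python3 - <<'E'
from h import *
P=p2w(vision.calibration("top"),np.array([(62,68),(485,58),(483,300),(55,300)])/6+np.array([174.6,214.6]),.014)
print(P.round(3),PT,SA,SB)
for n,p,y,z in [("A",SA,7.3,.11),("A",SA,7.3,.3),("B",SB,7.3,.11),("P+",off(*PT,0,.045),PT[1],.11),("P+",off(*PT,0,.045),PT[1],.3),("P-",off(*PT,0,-.045),PT[1],.3),("L",LT[0],LT[1],.11),("L",LT[0],LT[1],.3),("m",(.63,-.31),4,.105),("m",(.63,-.31),4,.3)]:
    q=r.solve_ik([*p,z],Rd(y)); print(n,None if q is None else np.round(q,2))
E
```

```text
[[0.495 0.399 0.014]
 [0.496 0.174 0.014]
 [0.37  0.174 0.014]
 [0.373 0.397 0.014]] (array([0.43333488, 0.28599854]), 0.0) [0.5967408  0.05217314] [ 0.6132592  -0.07677314]
A [-0.07  0.82 -0.11  1.8   0.16  0.53  1.42]
A [-0.14  0.56  0.01  1.67 -0.01  0.92  1.57]
B [ 0.18  0.84 -0.16  1.74  0.22  0.58  1.59]
P+ [-0.67  0.77 -0.05  1.95  0.08  0.42  0.79]
P+ [-0.68  0.48 -0.04  1.81  0.03  0.85  0.84]
P- [-0.56  0.41 -0.01  1.94  0.    0.79  1.  ]
L [ 0.78  0.78 -0.34  1.99  0.56  0.46  1.66]
L [ 0.19  0.51  0.55  1.87 -0.34  0.86  2.54]
m [ 0.53  0.94 -0.21  1.48  0.25  0.75  1.86]
m [ 0.31  0.72  0.2   1.36 -0.15  1.08  2.17]
```

```bash
python3 - <<'E'
from h import *
t=monitor.get_clock()
print(pick(SA,7.3,.074+.003)); print(monitor.get_clock()-t)
place(off(*PT,0,.046),.5,.004+.003+.002); print(monitor.get_clock()-t)
print(pick(SA,7.3,.066-.002)); print(monitor.get_clock()-t)
cv2.imwrite("pics/w1.png",vision.get_image("wrist")[:,:,::-1]); tr("top1")
E
```

```text
0.051837824029007745
4.1583000000000006
place w 0.052 hit False dz 0.0006
8.1167
0.06351097101702496
11.025
```

View pics/w1.png

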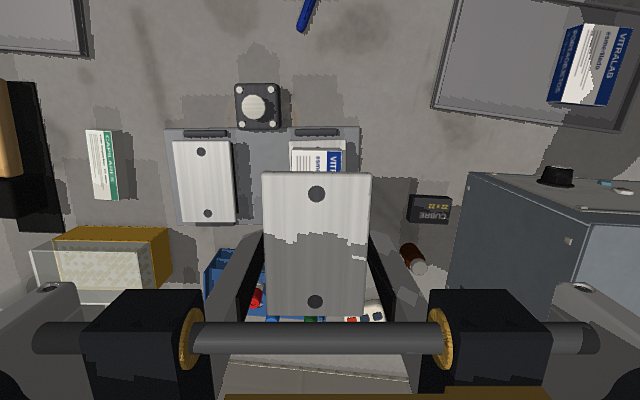

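View pics/top1.png

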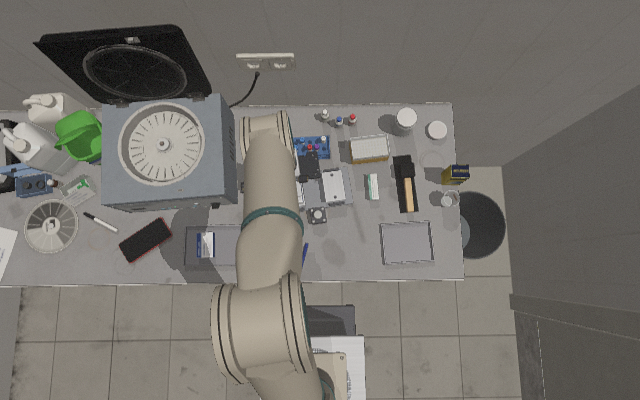

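The plate (centre ~(317,240)) is held squarely, and pack_4 lies in the long tray (top view ~206,245). I'll carry on.

```bash
cat > run.py <<'E'
from h import *
def chk(w,e): 
    print("w",round(w,4),round(monitor.get_clock(),1)); assert abs(w-e)<.004
A=off(*PT,0,.046); B=off(*PT,0,-.046); fl=.004
def plate(src,bot,n):
    if src is not None: chk(pick(src,7.3,bot-.002),.064)
    place(LT[0],LT[1],fl+.008*n+.003-.002)
def pack(src,bot,dst,n):
    chk(pick(src,7.3,bot+.003),.052)
    place(dst,.5,fl+.024*n+.003+.002)
E
python3 - <<'E'
from run import *
plate(None,0,0)
pack(SA,.042,B,0)
plate(SA,.034,1)
cv2.imwrite("pics/w2.png",vision.get_image("wrist")[:,:,::-1])
E
```

```text
place w 0.0634 hit True dz -0.0005
w 0.0515 18.5
place w 0.052 hit False dz 0.0003
w 0.0638 25.0
place w 0.0635 hit False dz 0.0007
```

View pics/w2.png

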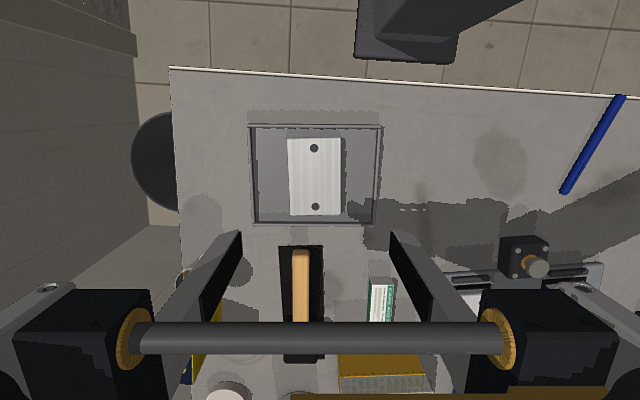

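The plates form a square pile in the middle of the short tray, around (315,176). Next come the remaining three items.

```bash
python3 - <<'E'
from run import *
plate(SB,.034,2)
pack(SA,.010,A,1)
pack(SB,.010,B,1)
r.goto([.42,0.,.33],Rd(4)); tr("top2")
im=cv2.imread("pics/top2.png"); cv2.imwrite("pics/t5.png",cv2.resize(im[145:275,175:475],None,fx=2.66,fy=2.66,interpolation=cv2.INTER_CUBIC))
print(monitor.get_clock())
E
```

```text
w 0.0634 32.0
place w 0.0635 hit True dz -0.0006
w 0.0522 39.1
place w 0.0517 hit True dz -0.002
w 0.0519 46.5
place w 0.0516 hit True dz -0.0021
51.325
```

View pics/t5.png

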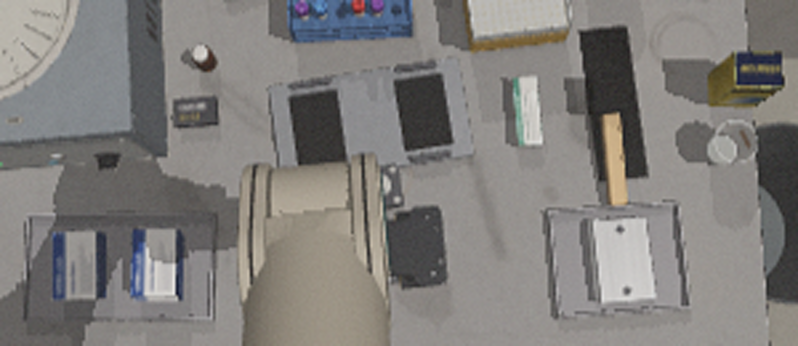

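The cradle is empty, with cartons in two stacks at (78,265) and (157,265) and plates at (623,260). The mallet was knocked towards the robot: its handle is now at (613,160). I'll look from near.

```bash
python3 - <<'E'
from h import *
r.goto([.62,-.30,.3],Rd(4)); 
c=vision.calibration("wrist"); im=vision.get_image("wrist")
np.save("c3.npy",c,allow_pickle=True)
cv2.imwrite("pics/w3.png",im[:,:,::-1]); 
cv2.imwrite("pics/w3c.png",cv2.resize(im[60:310,190:450,::-1],None,fx=2.4,fy=2.4,interpolation=cv2.INTER_CUBIC))
E
```

```text
(no output)
```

View pics/w3c.png

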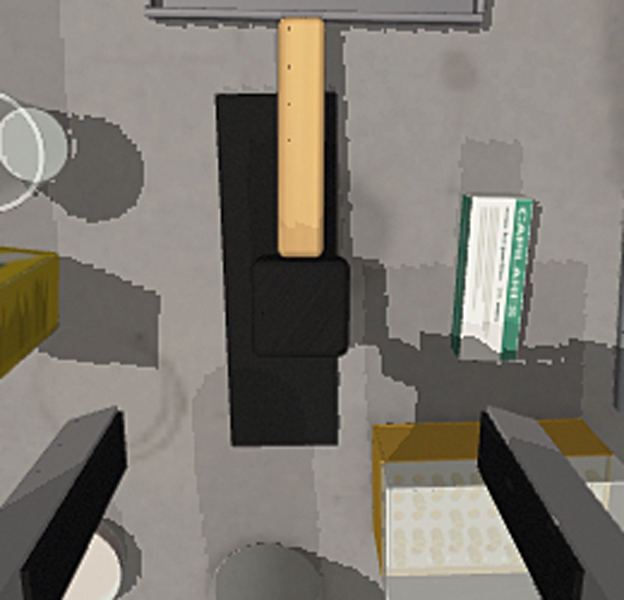

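The mallet head's top face spans crop (255..348, 256..356). The handle runs up to (301,18), overlapping the tray wall edge in view. The mat spans (217,94)–(338,444).

```bash
python3 - <<'E'
from h import *
c=np.load("c3.npy",allow_pickle=True).item()
f=lambda pts,z:p2w(c,np.array(pts)/2.4+np.array([190,60])-.3,z)
H=f([(255,256),(348,256),(348,356),(253,354)],.049); print("head",H.mean(0).round(4),H[:,:2].round(3).tolist())
h=f([(301.5,18),(302.5,254)],.037); print("handle",h.round(4), np.linalg.norm(h[0]-h[1]))
M=f([(217,94),(336,94),(338,444),(231,445)],.003); print("mat",M.mean(0).round(4),M[:,:2].round(3).tolist())
d=(M[3]-M[0]); e=M[2]-M[1]; print(np.degrees(np.arctan2(d[1],d[0])),np.degrees(np.arctan2(e[1],e[0])))
d=h[1]-h[0]; print("hyaw",np.degrees(np.arctan2(d[1],d[0])))
S=f([(0,250),(58,252)],.108); print("strip",S)
E
```

```text
head [ 0.6247 -0.2968  0.049 ] [[0.602, -0.32], [0.599, -0.277], [0.647, -0.273], [0.65, -0.318]]
handle [[ 0.4986 -0.3057  0.037 ]
 [ 0.6021 -0.2977  0.037 ]] 0.10385086245899955
mat [ 0.6239 -0.3076  0.003 ] [[0.532, -0.345], [0.528, -0.287], [0.715, -0.269], [0.72, -0.329]]
4.672417586427073 5.260049623627469
hyaw 4.412001762967472
strip [[ 0.59550289 -0.41261474  0.108     ]
 [ 0.59469038 -0.39085005  0.108     ]]
```

```bash
python3 - <<'E'
from h import *
y=4.5; hd=np.array([.6247,-.2968]); g=off(hd,y,-.038,0)
r.goto([*g,.2],Rd(y)); r.move_l([*g,.026+G],feed=.15); r.close(60)
r.move_l([*g,.12],feed=.1); r.move_l([*g,.28],feed=.3); print("w",monitor.get_gripper_width())
pin=np.array([.5209,-.0233]); p=off(pin,y,-.038,0)
r.goto([*p,.25],Rd(y)); print("w",monitor.get_gripper_width()); cv2.imwrite("pics/w4.png",vision.get_image("wrist")[:,:,::-1])
r.move_l([*p,.165],feed=.15); f0=monitor.get_wrist_force()
hit=r.move_l([*p,.136],feed=.05,stop_force=45)
print(hit,monitor.get_tool_pos()[2]-.1394,np.round(monitor.get_wrist_force()-f0,1),monitor.get_gripper_width(),monitor.get_clock())
cv2.imwrite("pics/w5.png",vision.get_image("wrist")[:,:,::-1])
cv2.imwrite("pics/w45.png",np.hstack([cv2.imread("pics/w4.png")[:300,140:520],cv2.imread("pics/w5.png")[:300,140:520]]))
E
```

```text
w 0.022152724538707314
w 0.021152869913559257
False -0.0027054524013987724 [-2.3 -0.8 14.5] 0.021749114122899597 58.7417
```

View pics/w45.png

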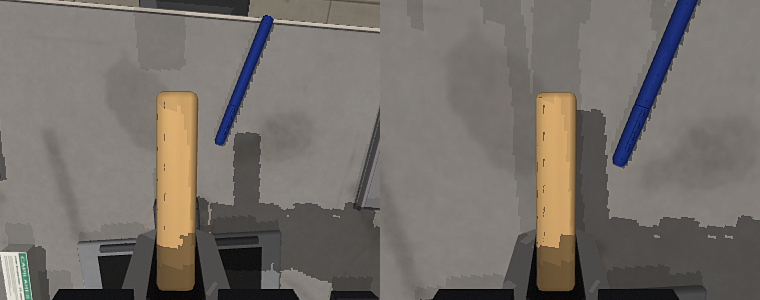

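Before and after pressing, the handle end stays at row ~92–94, so it has hardly rotated in the grip. I'll press once more, slightly lower, then step aside and check the pin.

```bash
python3 - <<'E'
from h import *
y=4.5; pin=np.array([.5209,-.0233]); p=off(pin,y,-.038,0)
r.move_l([*p,.16],feed=.15); f0=monitor.get_wrist_force()
for z in (.148,.144,.140,.136,.132):
    h=r.move_l([*p,z],feed=.05,stop_force=50); print(z,h,round(monitor.get_tool_pos()[2],4),np.round((monitor.get_wrist_force()-f0)[2],1))
r.move_l([*p,.2],feed=.2); print("w",monitor.get_gripper_width())
g=np.array([.56,-.24]); r.goto([*g,.28],Rd(y)); tr("top3"); vision_im=vision.get_image("scene")
s=cv2.imread("pics/top3.png")[170:235,290:360]; a=cv2.resize(s,(400,371),interpolation=cv2.INTER_CUBIC)
c=vision.calibration("scene"); u,v=w2p(c,[.521,-.023,.04])[0].astype(int); print(u,v)
b=cv2.resize(vision_im[v-35:v+35,u-37:u+37,::-1],(392,371),interpolation=cv2.INTER_CUBIC)
cv2.imwrite("pics/t6.png",np.hstack([a,b])); print(monitor.get_clock())
E
```

```text
0.148 False 0.147 0.8
0.144 False 0.1438 -0.1
0.14 False 0.1398 0.3
0.136 False 0.1367 10.0
0.132 False 0.1333 19.0
w 0.02201250020772568
312 218
62.0333
```

View pics/t6.png

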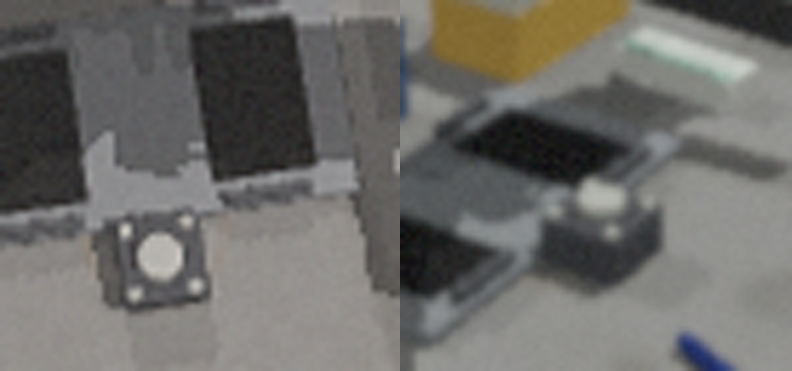

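The pin head looks seated on the block (left (160,255), right (600,195)). To be sure, I'll press harder, then compare the light-touch heights of the mallet on the pin and on the mat.

```bash
cat >> h.py <<'E'
def touch(p,z0,z1,N=3):
    r.move_l([*p,z0],feed=.1); r.pause(.3); h=r.move_l([*p,z1],feed=.015,stop_force=N); r.pause(.1)
    z=monitor.get_tool_pos()[2]; r.move_l([*p,z0],feed=.1); return h,round(z,4)
E
python3 - <<'E'
from h import *
y=4.5; pin=np.array([.5209,-.0233]); p=off(pin,y,-.038,0)
r.goto([*p,.2],Rd(y)); r.move_l([*p,.15],feed=.1); r.pause(.3); f0=monitor.get_wrist_force()
for z in (.136,.131,.128,.125):
    h=r.move_l([*p,z],feed=.05,stop_force=55); print(z,h,round(monitor.get_tool_pos()[2],4),np.round((monitor.get_wrist_force()-f0)[2],1))
print("pin",touch(p,.15,.13),"w",monitor.get_gripper_width()); r.move_l([*p,.25],feed=.2)
m=np.array([.640,-.3085]); g=off(m,5,-.038,0)
r.goto([*g,.25],Rd(5)); print("mat",touch(g,.13,.098),monitor.get_clock())
E
```

```text
0.136 False 0.1355 -0.0
0.131 False 0.1318 11.2
0.128 False 0.1296 22.6
0.125 False 0.1277 36.7
pin (False, np.float64(0.1301)) w 0.02152502738402659
mat (True, np.float64(0.1198)) 72.5417
```

The firm presses (37 N) seated the pin hard but turned the mallet head-up by about 17° in the grip. Lowering it will level it again via the handle end. I'll lay it at mid-mat, clear of the plate tray, and check the strip box gap first.

```bash
python3 - <<'E'
from h import *
c=vision.calibration("top")
S=p2w(c,np.array([(410,90),(490,88),(493,140),(410,138)])/4.5+np.array([359.6,144.6]),.108); print(S.round(3)[:,:2].tolist())
assert S[:,1].max()<-.40
g=off(np.array([.660,-.298]),5,-.038,0)
r.move_l([*monitor.get_tool_pos()[:2],.2],feed=.2); r.goto([*g,.2],Rd(5)); r.move_l([*g,.125],feed=.1); r.pause(.2); f0=monitor.get_wrist_force()
for z in (.118,.114,.110,.107,.105):
    h=r.move_l([*g,z],feed=.03,stop_force=25); print(z,h,round(monitor.get_tool_pos()[2],4),np.round(monitor.get_wrist_force()-f0,1))
    if h: break
r.gripper_open(); r.move_l([*g,.2],feed=.2)
r.move_l([.62,-.30,.3],feed=.3); np.save("c7.npy",vision.calibration("wrist"),allow_pickle=True); im=vision.get_image("wrist")
cv2.imwrite("pics/w7.png",cv2.resize(im[60:310,190:450,::-1],None,fx=2.4,fy=2.4,interpolation=cv2.INTER_CUBIC)); print(monitor.get_clock())
E
```

```text
[[0.656, -0.429], [0.656, -0.482], [0.621, -0.482], [0.623, -0.427]]
0.118 False 0.1196 [2.4 1.4 7. ]
0.114 False 0.1156 [2.9 1.1 7.9]
0.11 False 0.1115 [ 4.4 -0.   6.9]
0.107 False 0.1084 [4.3 1.1 7. ]
0.105 False 0.1065 [3.1 0.6 7.7]
78.1833
```

View pics/w7.png

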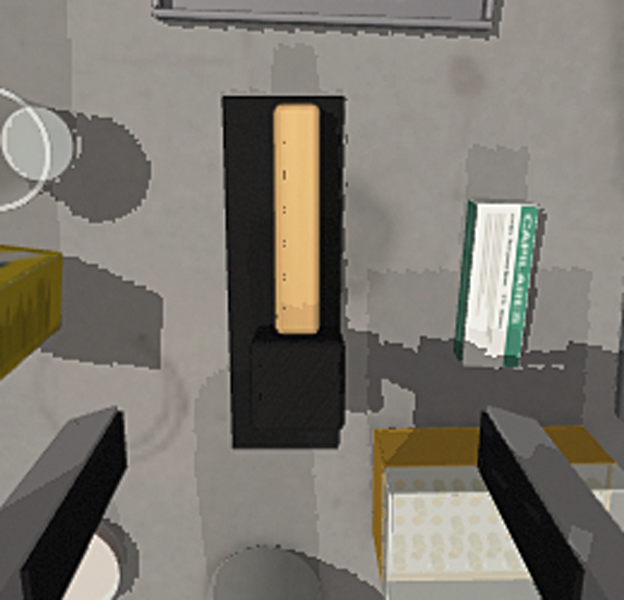

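The mallet lies wholly on the mat (head ~(297,380), handle end (297,104)). I'll verify that numerically, then check the pin height with a light fingertip touch.

```bash
python3 - <<'E'
from h import *
c=np.load("c7.npy",allow_pickle=True).item()
f=lambda pts,z:p2w(c,np.array(pts)/2.4+np.array([190,60])-.3,z)
H=f([(252,332),(341,332),(344,430),(250,430)],.049); h=f([(297,104),(298,331)],.037)
for q in (H.mean(0),*h): d=off((q-[.6239,-.3076,0])[:2],-5,0,0); a=np.radians(-5); x=(q-[.6239,-.3076,0])[:2]; print(q.round(4),"mat frame",np.round([x[0]*np.cos(a)-x[1]*np.sin(a),x[0]*np.sin(a)+x[1]*np.cos(a)],4))
print(np.linalg.norm(h[1]-h[0]), np.linalg.norm(H[0]-H[1]),np.linalg.norm(H[1]-H[2]))
pin=[.5209,-.0233]; r.goto([*pin,.25],Rd(5)); r.close(5); print("pin",touch(pin,.16,.132,3))
r.move_l([*pin,.25],feed=.2); r.gripper_open(); r.goto([.42,0.02,.33],Rd(4)); tr("top4")
im=cv2.imread("pics/top4.png"); cv2.imwrite("pics/t8.png",cv2.resize(im[145:275,175:475],None,fx=2.66,fy=2.66,interpolation=cv2.INTER_CUBIC)); print(monitor.get_clock())
E
```

```text
[ 0.6608 -0.2976  0.049 ] mat frame [0.0376 0.0067]
[ 0.5333 -0.3086  0.037 ] mat frame [-0.0904  0.0069]
[ 0.6388 -0.299   0.037 ] mat frame [0.0156 0.0073]
0.10595137650419244 0.04196201751172713 0.050248500434139046
pin (True, np.float64(0.1355))
86.75
```

View pics/t8.png

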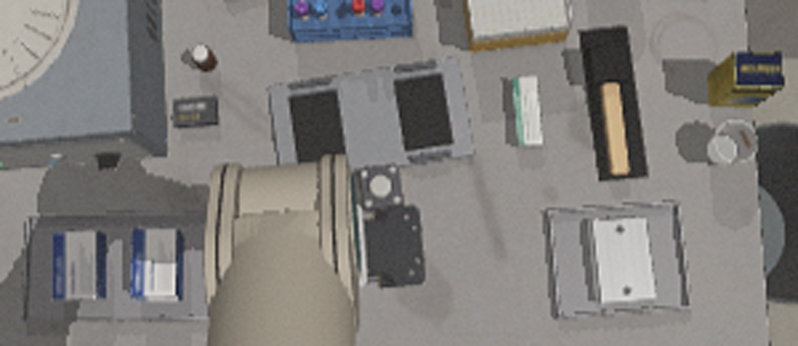

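The fingertip touch puts the pin top at 38.5 mm, so it is fully down. Cartons, plates, mallet and the other bench items are all in place, so I'm handing in.

```bash
python3 -c "
from workcell import workorder
print(workorder.sign_off())"
```

```text
the job is handed in; nothing more can be done
None
```

I handed the job in at about 87 s; no verdict was shown. By my last checks, the four boxes present (no pack_5 in this start) were in the longer tray and the three plates piled in the shorter one, the pin was down to about 38.5 mm by touch, the mallet was back on its mat, and the other things were undisturbed.

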